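# Open the bench oxygen valve by one turn and clear its alarm

## Robot

A 6-joint arm with a two-finger parallel gripper is mounted at the origin on the work surface. World frame = base frame: x ahead of the robot, y to its left, z up, the work surface at z = 0. Lengths are in mm, angles in rad, forces in N, time in s.
With the tool pointing down it reaches from about 350 to 775 mm from the base axis. Payload 5.5 kg.
Tool frame: the origin (TCP) lies between the finger pads; the fingertips stand 8 mm ahead of it and the grasp point (between the pads) lies 11 mm behind it; z points along the fingers, y is the line along which they close (so a half turn about z gives the same grasp; the last joint's range is limited). The gripper opens to 85 mm and grips with 20 to 120 N. Pads are 22 mm wide; open, the fingers measure 114 mm over their backs; the gripper's body (76 mm by 85 mm) begins 54 mm behind the grasp point. The pads swing forward as they close: fully open they stand 13 mm farther back than shut.
Start: joints at [-1.436, 0.313, 0.046, 1.304, 0, 1.431], TCP at [156.023, -553.469, 239.323] pointing down, gripper open.
Joint ranges: [-2.76, 2.76], [-0.86, 1.69], [-1.03, 1.26], [-2.2, 2.34], [-1.47, 1.5], [-3.14, 3.14]. Speed limits (rad/s): [2.57, 2.57, 3.14, 3.14, 3.14, 3.14].

## Interface

Orientations are given as a unit quaternion [x, y, z, w].
In Python, from rig import * gives the robot as it stands.
- The arm moves only by the shell command python3 -m inch 'ROWS' [FORCE]. ROWS is text: rows parted by semicolons, each of 7 numbers parted by spaces: the shift along the tool's x, y, z in m, then the turn, a rotation vector about the tool's x, y, z in rad, then the opening, from 0 (shut) to 1 (fully open). A call has 1 to 10 rows; each row is the pose to reach, as a shift and turn from the pose commanded when the call began, along the tool's axes at that moment; what a row does not reach only later rows make up. A row lasts 1/8 s, in which the tool goes at most 62.5 mm and 10.7 degrees, less where a joint would pass 70% of its speed; a pose out of reach is approached as far as the arm can. A call with a gripper value outside its range is refused whole. The fingers move at their own pace and stop on an object; FORCE is the grip in N (left out, the last holds). Time passes only in rows, so rows that repeat a pose let the fingers close. It gives the time, the measured TCP pose, the force, the opening and the grip force at its end, in the units of the state.
- sense(): the state, without advancing time (a new reading comes with each control period).
- get_image(name): name is "side" or "top" or "wrist"; returns the picture (480x640x3 uint8, red, green, blue); there is no depth.
- camera_info(name): a dict with "K" (3x3 intrinsics, pixels), "position" and "attitude" of the camera in the world. Camera axes: x right, y down, z forward; pixel columns grow to the right and rows downward; lengths in mm; the calibration is good to about 2 mm. A picture is of the moment at which its call begins: read the wrist's pose just before it. camera_info takes no time and is no camera call; for the wrist camera it gives the pose at the moment of the call.
- close_job(): hands the job in; it is judged then, once.
Trained networks look in the newest picture that a camera, given by its name, has taken for a name from the list of things; names that differ only in an ending like _2 or _b are one class to them, and where a whole thing is asked for, a point or a joint stands for the part that bears it (a point fixed in the world has none). Each returns a list of dicts, best first, with "p" (0 to 1); they miss things now and then, are a little off and sometimes report something else, mostly with a low value. They report only what shows in the picture. A call takes as long as a camera call.
- masks_of(camera, target): "region" (480x640 bool, what is visible of it) and "centre" ([column, row] in pixels, amid what is visible of it).
- tip_of(camera, target): "centre" ([column, row] in pixels: a listed point, or the origin of a listed thing).
The state is a dict: "clock": time; "q": joint angles; "joint_vel": joint speeds; "joint_torque": joint torques, N m; "eef_pos": TCP position; "ee_rot": TCP orientation; "contact_force": force on the tool from outside, world axes, zero at the start; "moment": the same for the moment, N m; "opening": opening from 0.0 (shut) to 1.0 (fully open); "grip_force": force on a finger pad.
Only numpy, scipy, OpenCV 4.12 (cv2) and the standard library are available. Lean on these libraries where they do the work, as an engineer would, in place of code of your own. Each camera call takes 0.05 s, during which the arm holds its last target. There are 200 camera calls.

## Task

Open the bench oxygen valve by exactly one full turn: with the fingertips, push the wheel round counterclockwise (seen from above) by its upright handle, without gripping it, until the handle is back where it stood at the start. Then press the round button on the grey box of the same valve block fully down and let it come up again. Leave the battery pack, the chest piece and the two caps alone, and end clear of everything.

Things in the scene. Friction and masses are not known exactly. Their poses are not given: they have to be found in the camera images.
- valve_block: fixed oxygen valve station on the counter; dark base plate 150 (own x) x 280 (own y) x 12 mm, aluminium valve body with the wheel on it and a grey alarm box 90 x 80 mm, 90 mm high, centred 155 mm along own +y from the wheel axis. Origin: on the counter straight below the wheel axis; z up. The base plate reaches from 80 mm on the -y side to 200 mm on the +y side of the origin. It cannot move.
- wheel_axis (a point): centre of the hand wheel, on its vertical axis, 95 mm above the counter. The wheel lies level: steel rim 65 mm mid-radius, 14 mm thick (its top 102 mm above the counter), three spokes
- valve_wheel (a joint): angle of the wheel in rad, grows counterclockwise seen from above (opening); 0 when the handle lies along the valve block's own +x from the axis. It starts anywhere between -2.5 and 2.5 and has room for the turn; a steady friction of 0.15 N m (about 2.5 N at the handle) holds it wherever it is left
- crank_handle: upright black handle on the wheel rim at the end of a spoke, 65 mm from the axis, turning with the wheel; 20 mm diameter, a sleeve that spins freely about its own axis. Origin: on its centre line at mid-rim height (95 mm above the counter); the black grip reaches from 105 to 153 mm above the counter
- reset_button (a joint): travel of the button in m: 0 up, 0.006 fully down; a spring lifts it, about 5 N at the bottom
- reset_button_top (a point): centre of the top face of the round grey button, 28 mm diameter, 22 mm above the box (112 mm above the counter), in a black housing on top of the grey alarm box; pressed straight down
- battery_pack: loose squat grey battery pack 85 x 60 x 46 mm, bystander; origin at the centre of its underside
- chest_piece: loose chrome stethoscope chest piece, 46 mm diameter, 28 mm high, bystander; origin at the centre of its underside
- spike_cap_1: loose orange IV spike cap standing upright, 20 mm diameter foot, 34 mm high, bystander; origin at the centre of its underside
- spike_cap_2: second loose orange IV spike cap, same as the first, bystander; origin at the centre of its underside

How it is judged:
By the outcome, as a careful person would: the job done as asked, in the order asked, and still so for the second after the job is handed in, with the robot touching nothing.
It also fails if it takes over 66 s, if anything falls off the work surface, if the arm or the gripper's body presses on something with over 40 N, if the wrist force passes 120 N, or if a joint passes its speed limit or range.

## Working session

There is one attempt and no reset: what is moved stays moved. The work goes in short steps, Python scripts to look and compute and a shell command to move; the robot and the scene stay as the last step left them, time stands still between calls to the robot, and variables do not carry over. Pictures are saved under pics/ and viewed, at most 10 in all, crops included, and the job is handed in when it is done.

```bash
mkdir -p pics; ls; cat > h.py <<'E'
from rig import *
import numpy as np, cv2
from scipy.spatial.transform import Rotation as R
def cam(n):
    c=camera_info(n); a=np.array(c["attitude"],float)
    M=R.from_quat(a).as_matrix() if a.size==4 else a.reshape(3,3)
    return np.array(c["K"],float).reshape(3,3),np.array(c["position"],float),M
def ray(n,p,z):
    K,P,M=cam(n); d=M@np.linalg.solve(K,[p[0],p[1],1.]); return P+d*(z-P[2])/d[2]
E
python3 - <<'E'
from h import *
s=sense(); print(s["eef_pos"],s["ee_rot"],s["clock"])
for n in ["top","side"]:
    im=get_image(n); cv2.imwrite(f"pics/{n}1.png",im[:,:,::-1])
    print(n,cam(n)[1])
    for t,z in [("wheel_axis",95),("crank_handle",95),("reset_button_top",112),("valve_block",0),("battery_pack",0),("chest_piece",0),("spike_cap_1",0)]:
        for d in tip_of(n,t)[:3]: print(t,round(d["p"],2),np.round(d["centre"]),np.round(ray(n,d["centre"],z)))
E
```

```text
pics
[ 155.96644953 -552.90868433  238.38339277] [ 9.90573372e-01  1.36979946e-01  5.27813862e-06 -9.43291606e-04] 0.0
top [415.71931579  16.49343749 988.83195752]
wheel_axis 0.83 [449. 234.] [ 563. -182.   95.]
crank_handle 0.79 [494. 240.] [ 553. -249.   95.]
reset_button_top 0.68 [449. 236.] [ 558. -178.  112.]
valve_block 0.97 [437. 243.] [ 564. -183.    0.]
battery_pack 0.6 [339. 173.] [683. -25.   0.]
chest_piece 0.85 [486. 309.] [ 455. -256.    0.]
spike_cap_1 0.42 [427. 330.] [ 424. -160.    0.]
spike_cap_1 0.42 [372. 339.] [412. -72.   0.]
side [ 467.39029253 -553.25412865  575.09786482]
wheel_axis 0.64 [346. 357.] [ 559. -184.   95.]
crank_handle 0.6 [345. 405.] [ 548. -245.   95.]
reset_button_top 0.62 [290. 265.] [508. -41. 112.]
valve_block 0.82 [343. 406.] [ 561. -185.    0.]
battery_pack 0.94 [401. 303.] [677. -19.   0.]
chest_piece 0.63 [264. 469.] [ 459. -257.    0.]
spike_cap_1 0.53 [222. 347.] [410. -76.   0.]
spike_cap_1 0.52 [230. 404.] [ 422. -167.    0.]
```

View pics/top1.png

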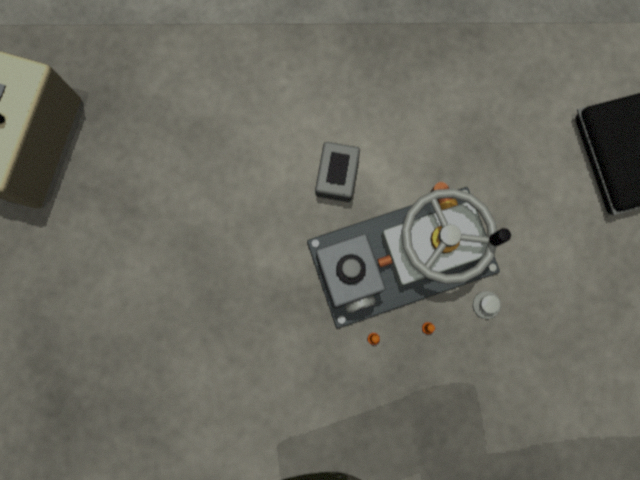

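View pics/side1.png

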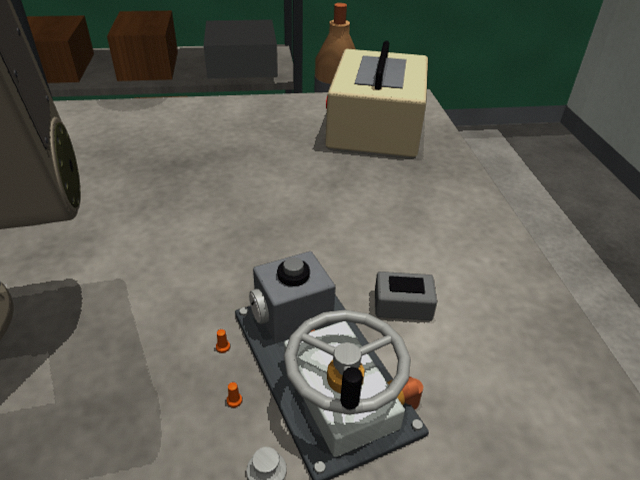

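The top view shows the wheel hub at (450,236), the handle top at about (502,236), and the button at (351,267). The side view shows the handle upright at (351,388) and the button at (293,268). That gives axis ≈ (561,-183), handle ≈ (550,-247), button ≈ (508,-41). I'll push with shut fingers and the tool square to the world axes, coming from the -x side.

```bash
python3 -m inch '0.05 -0.025 0 0 0 0.035 0; 0.1 -0.05 0 0 0 0.07 0; 0.15 -0.075 0 0 0 0.105 0; 0.2 -0.1 0 0 0 0.14 0; 0.25 -0.125 0 0 0 0.175 0; 0.3 -0.15 0 0 0 0.21 0; 0.35 -0.175 0 0 0 0.245 0; 0.39 -0.195 0 0 0 0.275 0; 0.416 -0.208 0 0 0 0.275 0; 0.416 -0.208 0 0 0 0.275 0'
python3 - <<'E'
from h import *
s=sense(); print(s["eef_pos"],R.from_quat(s["ee_rot"]).as_matrix().round(3)[:,0],s["contact_force"],s["q"])
n="wrist"; im=get_image(n); cv2.imwrite("pics/w1.png",im[:,:,::-1]); print(cam(n)[1])
for t,z in [("wheel_axis",95),("crank_handle",95),("reset_button_top",112)]:
    for d in tip_of(n,t)[:2]: print(t,round(d["p"],2),np.round(d["centre"]),np.round(ray(n,d["centre"],z)))
E
```

```text
clock: 2.05
eef_pos: [501.1, -238.9, 239.2]
ee_rot: [1.0, 0.002, 0.0, 0.0]
contact_force: [-0.2, -0.5, -0.8]
opening: -0.003
grip_force: 0.0
[ 501.14432209 -238.9422558   239.16270454] [1.    0.003 0.   ] [-0.21937663 -0.47034403 -0.82292655] [-5.89509467e-01  2.74486534e-01 -7.21092751e-03  1.28900123e+00
  2.87096860e-06  2.54874296e+00]
[ 583.57213915 -239.19156578  373.9582848 ]
wheel_axis 0.65 [226. 137.] [ 560. -182.   95.]
crank_handle 0.75 [326. 152.] [ 550. -249.   95.]
reset_button_top 0.9 [  5. 213.] [512. -36. 112.]
```

```bash
python3 -m inch '0 0.002 0.02 0 0 0 0; 0 0.004 0.05 0 0 0 0; 0 0.006 0.08 0 0 0 0; 0 0.006 0.1 0 0 0 0; 0 0.006 0.106 0 0 0 0; 0 0.006 0.106 0 0 0 0'; python3 -m inch '0.005 0 0 0 0 0 0; 0.01 0 0 0 0 0 0; 0.014 0 0 0 0 0 0; 0.016 0 0 0 0 0 0; 0.016 0 0 0 0 0 0'
python3 - <<'E'
from h import *
print(sense()["eef_pos"],sense()["contact_force"])
n="side"; im=get_image(n); cv2.imwrite("pics/s2.png",cv2.resize(im[230:450,230:470],None,fx=2.5,fy=2.5)[:,:,::-1])
E
```

```text
clock: 3.0
eef_pos: [499.5, -247.0, 133.5]
ee_rot: [1.0, -0.001, -0.0, 0.0]
contact_force: [-0.5, 0.6, 0.4]
opening: -0.003
grip_force: 0.0
clock: 3.62
eef_pos: [516.2, -246.3, 133.3]
ee_rot: [1.0, 0.0, -0.0, 0.0]
contact_force: [0.9, 0.3, 0.4]
opening: 0.002
grip_force: 0.0
[ 516.16853997 -246.29697469  133.26845237] [0.88752858 0.28411811 0.43289548]
```

View pics/s2.png

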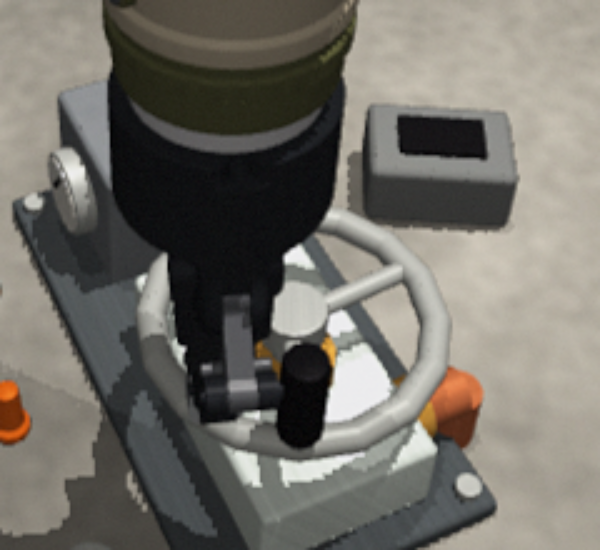

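The crop shows the shut fingertips at (235,385), just left of the handle at (303,395) and at grip height. I'll creep until contact and keep that pose as the end reference.

```bash
for i in 1; do python3 -m inch '0.003 0 0 0 0 0 0; 0.006 0 0 0 0 0 0; 0.006 0 0 0 0 0 0' | sed -n 2p\;4p; python3 -m inch '0.002 0 0 0 0 0 0; 0.002 0 0 0 0 0 0'| sed -n 2p\;4p;  python3 -m inch '0.002 0 0 0 0 0 0; 0.002 0 0 0 0 0 0'| sed -n 2p\;4p; python3 -m inch '0.002 0 0 0 0 0 0; 0.002 0 0 0 0 0 0'| sed -n 2p\;4p; done
```

```text
eef_pos: [522.2, -246.5, 133.3]
contact_force: [-0.1, -0.9, 0.2]
eef_pos: [524.1, -246.4, 133.3]
contact_force: [-0.2, -0.7, -0.9]
eef_pos: [526.1, -246.4, 133.3]
contact_force: [-0.1, 0.2, 0.3]
eef_pos: [528.1, -246.4, 133.3]
contact_force: [0.3, -0.1, 0.1]
```

```bash
python3 -m inch '0.0015 0 0 0 0 0 0; 0.0015 0 0 0 0 0 0' | sed -n 2p\;4p; python3 -m inch '0.0015 0 0 0 0 0 0; 0.0015 0 0 0 0 0 0'| sed -n 2p\;4p;  python3 -m inch '0.0015 0 0 0 0 0 0; 0.0015 0 0 0 0 0 0'| sed -n 2p\;4p
```

```text
eef_pos: [529.6, -246.4, 133.3]
contact_force: [0.9, -0.6, -1.8]
eef_pos: [530.9, -246.4, 133.3]
contact_force: [-0.4, 0.0, 1.0]
eef_pos: [532.2, -246.4, 133.2]
contact_force: [-1.9, -0.1, 1.8]
```

```bash
python3 -m inch '0.0015 0 0 0 0 0 0; 0.0015 0 0 0 0 0 0; 0.0015 0 0 0 0 0 0' | sed -n 1,2p\;4p
python3 - <<'E'
from h import *
for i in range(4): 
    get_image("side"); print(np.round(sense()["contact_force"],1), np.round(sense()["eef_pos"],1))
K,P,M=cam("side")
print([d["centre"] for d in tip_of("side","crank_handle")])
E
```

```text
clock: 5.92
eef_pos: [534.0, -246.4, 133.3]
contact_force: [-2.2, 0.1, 0.3]
[-1.8 -0.1  0.5] [ 534.  -246.4  133.3]
[-1.8 -0.4  0.3] [ 534.  -246.4  133.3]
[-1.4 -0.2  0.3] [ 534.  -246.4  133.3]
[-1.2 -0.5  0.9] [ 534.  -246.4  133.3]
[[349.2, 406.0]]
```

```bash
python3 - <<'E'
from h import *
A=np.array([560.5,-182.5]);P0=np.array([534,-246.4])
p=lambda f:A+np.array([[np.cos(f),-np.sin(f)],[np.sin(f),np.cos(f)]])@(P0-A)
for k in range(6):
    b=p(np.radians(60*k)); print(k,np.round(b),'; '.join("%.3f %.3f 0 0 0 0 0"%tuple((p(np.radians(60*k+6*i))-b)*[1,-1]/1000) for i in range(1,11)))
E
```

```text
0 [ 534. -246.] 0.007 0.002 0 0 0 0 0; 0.014 0.004 0 0 0 0 0; 0.021 0.005 0 0 0 0 0; 0.028 0.005 0 0 0 0 0; 0.036 0.005 0 0 0 0 0; 0.043 0.003 0 0 0 0 0; 0.050 0.001 0 0 0 0 0; 0.056 -0.001 0 0 0 0 0; 0.063 -0.005 0 0 0 0 0; 0.069 -0.009 0 0 0 0 0
1 [ 603. -237.] 0.006 -0.005 0 0 0 0 0; 0.010 -0.010 0 0 0 0 0; 0.015 -0.016 0 0 0 0 0; 0.019 -0.022 0 0 0 0 0; 0.022 -0.028 0 0 0 0 0; 0.024 -0.035 0 0 0 0 0; 0.026 -0.042 0 0 0 0 0; 0.027 -0.049 0 0 0 0 0; 0.027 -0.057 0 0 0 0 0; 0.026 -0.064 0 0 0 0 0
2 [ 629. -173.] -0.001 -0.007 0 0 0 0 0; -0.003 -0.014 0 0 0 0 0; -0.006 -0.021 0 0 0 0 0; -0.010 -0.027 0 0 0 0 0; -0.014 -0.033 0 0 0 0 0; -0.018 -0.039 0 0 0 0 0; -0.024 -0.044 0 0 0 0 0; -0.029 -0.048 0 0 0 0 0; -0.036 -0.052 0 0 0 0 0; -0.042 -0.055 0 0 0 0 0
3 [ 587. -119.] -0.007 -0.002 0 0 0 0 0; -0.014 -0.004 0 0 0 0 0; -0.021 -0.005 0 0 0 0 0; -0.028 -0.005 0 0 0 0 0; -0.036 -0.005 0 0 0 0 0; -0.043 -0.003 0 0 0 0 0; -0.050 -0.001 0 0 0 0 0; -0.056 0.001 0 0 0 0 0; -0.063 0.005 0 0 0 0 0; -0.069 0.009 0 0 0 0 0
4 [ 518. -128.] -0.006 0.005 0 0 0 0 0; -0.010 0.010 0 0 0 0 0; -0.015 0.016 0 0 0 0 0; -0.019 0.022 0 0 0 0 0; -0.022 0.028 0 0 0 0 0; -0.024 0.035 0 0 0 0 0; -0.026 0.042 0 0 0 0 0; -0.027 0.049 0 0 0 0 0; -0.027 0.057 0 0 0 0 0; -0.027 0.064 0 0 0 0 0
5 [ 492. -192.] 0.001 0.007 0 0 0 0 0; 0.003 0.014 0 0 0 0 0; 0.006 0.021 0 0 0 0 0; 0.010 0.027 0 0 0 0 0; 0.014 0.033 0 0 0 0 0; 0.018 0.039 0 0 0 0 0; 0.024 0.044 0 0 0 0 0; 0.029 0.048 0 0 0 0 0; 0.036 0.052 0 0 0 0 0; 0.042 0.055 0 0 0 0 0
```

```bash
python3 -m inch '0.007 0.002 0 0 0 0 0; 0.014 0.004 0 0 0 0 0; 0.021 0.005 0 0 0 0 0; 0.028 0.005 0 0 0 0 0; 0.036 0.005 0 0 0 0 0; 0.043 0.003 0 0 0 0 0; 0.050 0.001 0 0 0 0 0; 0.056 -0.001 0 0 0 0 0; 0.063 -0.005 0 0 0 0 0; 0.069 -0.009 0 0 0 0 0' | sed -n 1,4p
python3 - <<'E'
from h import *
n="top"; im=get_image(n); cv2.imwrite("pics/t3.png",cv2.resize(im[150:340,290:530],None,fx=2.5,fy=2.5)[:,:,::-1])
E
```

```text
clock: 7.42
eef_pos: [603.5, -237.3, 133.3]
ee_rot: [1.0, -0.0, 0.0, 0.0]
contact_force: [-2.7, -1.1, -0.1]
```

View pics/t3.png

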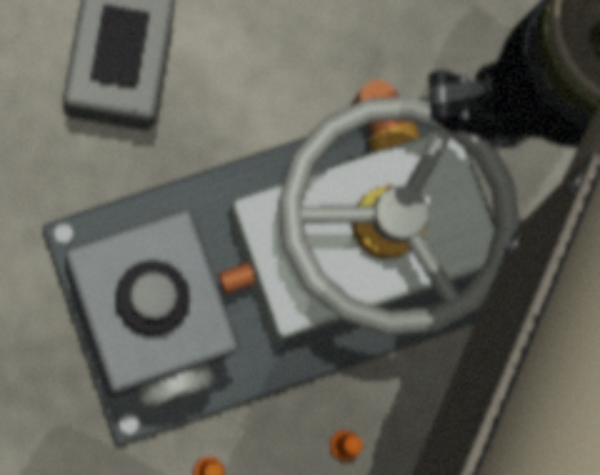

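The wheel followed: the handle spoke now points up-right from the hub at (400,215), about 65° on. Continuing.

```bash
python3 -m inch '0.006 -0.005 0 0 0 0 0; 0.010 -0.010 0 0 0 0 0; 0.015 -0.016 0 0 0 0 0; 0.019 -0.022 0 0 0 0 0; 0.022 -0.028 0 0 0 0 0; 0.024 -0.035 0 0 0 0 0; 0.026 -0.042 0 0 0 0 0; 0.027 -0.049 0 0 0 0 0; 0.027 -0.057 0 0 0 0 0; 0.026 -0.064 0 0 0 0 0' | sed -n 1,4p
python3 -m inch '-0.001 -0.007 0 0 0 0 0; -0.003 -0.014 0 0 0 0 0; -0.006 -0.021 0 0 0 0 0; -0.010 -0.027 0 0 0 0 0; -0.014 -0.033 0 0 0 0 0; -0.018 -0.039 0 0 0 0 0; -0.024 -0.044 0 0 0 0 0; -0.029 -0.048 0 0 0 0 0; -0.036 -0.052 0 0 0 0 0; -0.042 -0.055 0 0 0 0 0' | sed -n 1,4p
python3 - <<'E'
from h import *
print(sense()["q"])
n="side"; im=get_image(n); cv2.imwrite("pics/s4.png",cv2.resize(im[200:450,200:480],None,fx=2,fy=2)[:,:,::-1])
E
```

```text
clock: 8.72
eef_pos: [629.3, -172.8, 133.4]
ee_rot: [1.0, -0.0, 0.0, -0.0]
contact_force: [0.2, -2.2, -1.4]
clock: 9.98
eef_pos: [586.6, -118.1, 133.4]
ee_rot: [1.0, -0.0, 0.0, 0.0]
contact_force: [2.4, -0.5, 0.7]
[-3.32856398e-01  4.07052145e-01 -8.18895550e-02  1.08172186e+00
  2.83687487e-05  2.80888894e+00]
```

View pics/s4.png

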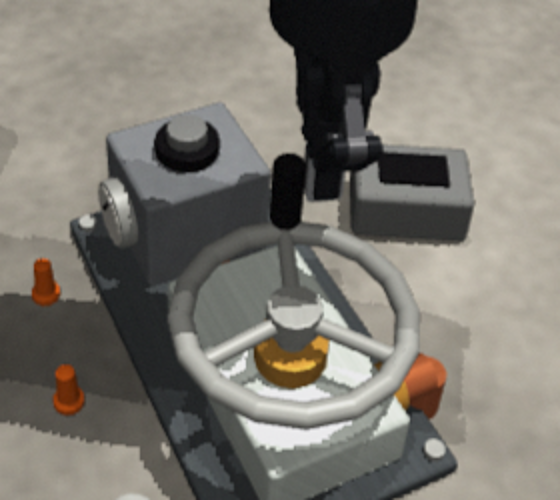

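The handle at (287,190) is ahead of the fingers at (325,180), about half a turn done, clear of the battery and the button.

```bash
python3 -m inch '-0.007 -0.002 0 0 0 0 0; -0.014 -0.004 0 0 0 0 0; -0.021 -0.005 0 0 0 0 0; -0.028 -0.005 0 0 0 0 0; -0.036 -0.005 0 0 0 0 0; -0.043 -0.003 0 0 0 0 0; -0.050 -0.001 0 0 0 0 0; -0.056 0.001 0 0 0 0 0; -0.063 0.005 0 0 0 0 0; -0.069 0.009 0 0 0 0 0' | sed -n 1,4p
python3 -m inch '-0.006 0.005 0 0 0 0 0; -0.010 0.010 0 0 0 0 0; -0.015 0.016 0 0 0 0 0; -0.019 0.022 0 0 0 0 0; -0.022 0.028 0 0 0 0 0; -0.024 0.035 0 0 0 0 0; -0.026 0.042 0 0 0 0 0; -0.027 0.049 0 0 0 0 0; -0.027 0.057 0 0 0 0 0; -0.027 0.064 0 0 0 0 0' | sed -n 1,4p
```

```text
clock: 11.28
eef_pos: [517.2, -127.5, 133.1]
ee_rot: [1.0, -0.0, -0.0, -0.0]
contact_force: [2.3, 1.9, -0.6]
clock: 12.52
eef_pos: [490.7, -192.0, 133.2]
ee_rot: [1.0, -0.0, -0.0, 0.0]
contact_force: [-1.6, 2.8, -1.2]
```

```bash
python3 -m inch '0.001 0.007 0 0 0 0 0; 0.003 0.014 0 0 0 0 0; 0.006 0.021 0 0 0 0 0; 0.010 0.027 0 0 0 0 0; 0.014 0.033 0 0 0 0 0; 0.018 0.039 0 0 0 0 0; 0.024 0.044 0 0 0 0 0; 0.029 0.049 0 0 0 0 0; 0.034 0.053 0 0 0 0 0; 0.037 0.0545 0 0 0 0 0' | sed -n 1,4p
python3 -m inch '0.001 0 0 0 0 0 0; 0.002 0 0 0 0 0 0; 0.003 0 0 0 0 0 0; 0.003 0 0 0 0 0 0' | sed -n 1,4p
python3 - <<'E'
from h import *
n="side"
get_image(n)
for d in tip_of(n,"crank_handle"): print(d["centre"],d["p"],ray(n,d["centre"],95))
E
```

```text
clock: 13.78
eef_pos: [528.4, -246.4, 133.3]
ee_rot: [1.0, -0.0, 0.0, 0.0]
contact_force: [-2.3, 0.4, -0.1]
clock: 14.28
eef_pos: [531.1, -245.8, 133.3]
ee_rot: [1.0, -0.0, 0.0, 0.0]
contact_force: [-2.5, 0.1, -2.3]
```

In contact at x = 531.1, y = -245.8. That matches the first-contact pose. I'll back straight off along -x, rise, and compare with the starting picture.

```bash
python3 -m inch '-0.004 0 0 0 0 0 0; -0.012 0 0 0 0 0 0; -0.024 0 0 0 0 0 0; -0.035 0 0 0 0 0 0; -0.035 0 -0.02 0 0 0 0; -0.035 0 -0.05 0 0 0 0; -0.06 -0.02 -0.09 0 0 0 0; -0.09 -0.05 -0.1 0 0 0 0; -0.12 -0.09 -0.1 0 0 0 0; -0.12 -0.1 -0.1 0 0 0 0' | sed -n 1,4p
python3 - <<'E'
from h import *
a=cv2.imread("pics/side1.png"); b=get_image("side")[:,:,::-1].copy()
A=cv2.imread("pics/top1.png"); B=get_image("top")[:,:,::-1].copy()
c=lambda i,r0,r1,c0,c1:cv2.resize(i[r0:r1,c0:c1],(390,290),interpolation=cv2.INTER_NEAREST)
cv2.imwrite("pics/cmp.png",np.vstack([np.hstack([c(i,310,425,280,420) for i in (a,b)]),np.hstack([c(i,180,290,390,530) for i in (A,B)])]))
for i in (a,b):
    g=cv2.cvtColor(i,6)[372:392,325:380]; m=g<35; print(np.nonzero(m)[1].mean()+325,m.sum())
for n in ("side","top"):
    for d in tip_of(n,"crank_handle"): print(n,d["centre"],d["p"])
E
```

```text
clock: 15.62
eef_pos: [408.4, -143.8, 233.6]
ee_rot: [1.0, 0.0, -0.0, -0.0]
contact_force: [0.4, -0.3, -0.1]
350.95928753180664 393
351.32207792207794 385
side [348.2, 404.1] 0.76
top [493.4, 239.8] 0.74
```

View pics/cmp.png

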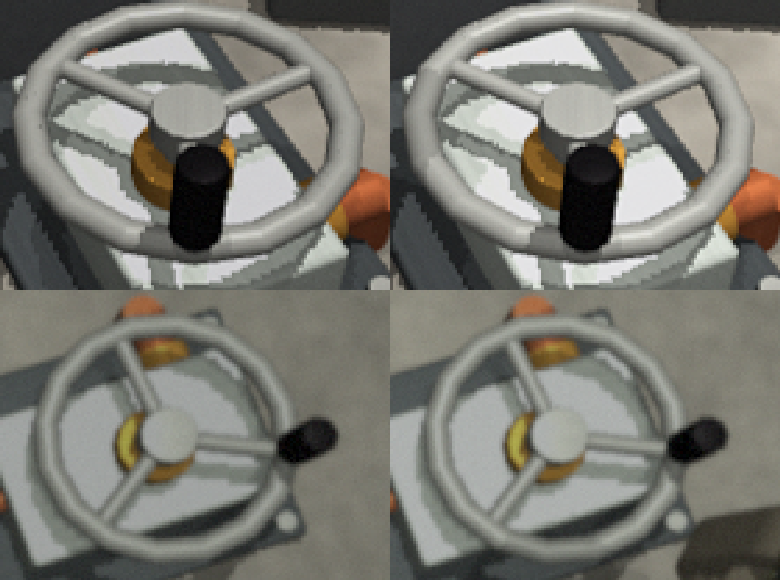

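The handle is back to within about 0.4 px of the start, in both views. Now the button; I'll take a closer look on the way.

```bash
python3 -m inch '0.01 -0.02 0 0 0 0 0; 0.03 -0.05 0 0 0 0 0; 0.05 -0.08 0 0 0 0 0; 0.06 -0.1 0 0 0 0 0; 0.062 -0.105 0 0 0 0 0; 0.062 -0.105 0 0 0 0 0' | sed -n 1,4p
python3 - <<'E'
from h import *
rays=[]
for n in ["wrist","top","side"]:
    im=get_image(n); 
    if n=="wrist": cv2.imwrite("pics/w5.png",im[:,:,::-1])
    for d in tip_of(n,"reset_button_top")[:2]: print(n,round(d["p"],2),np.round(d["centre"]),np.round(ray(n,d["centre"],112),1))
E
```

```text
clock: 16.58
eef_pos: [473.4, -41.4, 232.9]
ee_rot: [1.0, -0.0, -0.0, 0.0]
contact_force: [-0.1, -0.2, 0.1]
wrist 0.75 [305. 177.] [510.7 -36.2 112. ]
side 0.78 [294. 263.] [513.3 -37.4 112. ]
```

View pics/w5.png

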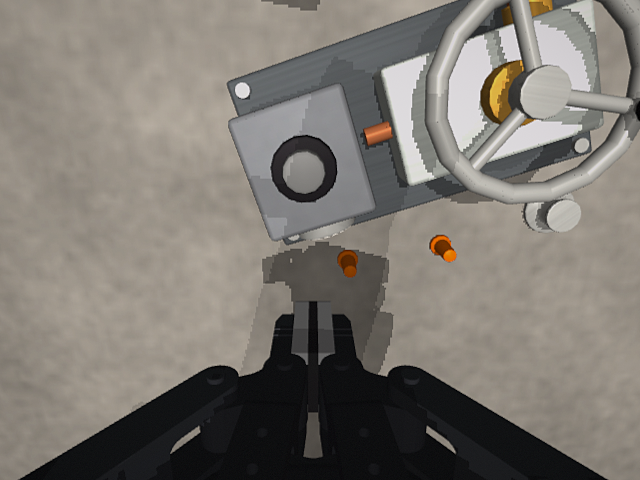

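The button centre in the wrist view is at (305,172), which gives ≈ (512,-36.5). Moving over it, then down.

```bash
python3 -m inch '0.015 -0.002 0 0 0 0 0; 0.03 -0.004 0 0 0 0 0; 0.0385 -0.005 0.02 0 0 0 0; 0.0385 -0.005 0.05 0 0 0 0; 0.0385 -0.005 0.08 0 0 0 0; 0.0385 -0.005 0.1 0 0 0 0; 0.0385 -0.005 0.107 0 0 0 0; 0.0385 -0.005 0.107 0 0 0 0' | sed -n 1,4p
python3 -m inch '0 0 0.002 0 0 0 0; 0 0 0.004 0 0 0 0; 0 0 0.006 0 0 0 0; 0 0 0.008 0 0 0 0; 0 0 0.008 0 0 0 0' | sed -n 1,4p
```

```text
clock: 17.88
eef_pos: [512.0, -35.8, 126.1]
ee_rot: [1.0, 0.0, -0.0, -0.0]
contact_force: [0.2, 0.3, 0.1]
clock: 18.5
eef_pos: [511.7, -36.0, 118.5]
ee_rot: [1.0, -0.0, 0.0, 0.0]
contact_force: [-0.0, -0.0, 2.4]
```

```bash
python3 -m inch '0 0 0.001 0 0 0 0; 0 0 0.002 0 0 0 0; 0 0 0.003 0 0 0 0; 0 0 0.004 0 0 0 0; 0 0 0.004 0 0 0 0' | sed -n 2p\;4p
python3 -m inch '0 0 0.0007 0 0 0 0; 0 0 0.0007 0 0 0 0' | sed -n 2p\;4p
python3 -m inch '0 0 0.0007 0 0 0 0; 0 0 0.0007 0 0 0 0' | sed -n 2p\;4p
```

```text
eef_pos: [511.7, -36.0, 114.4]
contact_force: [-0.3, -0.7, 5.0]
eef_pos: [511.8, -36.0, 114.0]
contact_force: [-0.8, -0.5, 6.0]
eef_pos: [511.8, -36.0, 113.9]
contact_force: [-1.7, 0.1, 11.6]
```

```bash
python3 -m inch '0 0 0.0007 0 0 0 0; 0 0 0.0007 0 0 0 0' | sed -n 2p\;4p
python3 -m inch '0 0 -0.002 0 0 0 0; 0 0 -0.006 0 0 0 0; 0 0 -0.012 0 0 0 0; 0 0 -0.03 0 0 0 0; 0 0 -0.06 0 0 0 0; 0 0 -0.1 0 0 0 0; -0.03 0 -0.12 0 0 0 0; -0.06 0 -0.12 0 0 0 0; -0.08 0 -0.12 0 0 0 0; -0.08 0 -0.12 0 0 0 0' | sed -n 1,4p
python3 - <<'E'
from h import *
a=cv2.imread("pics/side1.png"); b=get_image("side")[:,:,::-1].copy(); B=get_image("top")[:,:,::-1].copy()
cv2.imwrite("pics/fin.png",np.hstack([cv2.resize(i[220:480,200:460],(390,390)) for i in (a,b)]))
for n in ("side","top"):
    for t in ("reset_button_top","crank_handle","spike_cap_1","chest_piece","battery_pack"): print(n,t,[np.round(d["centre"]) for d in tip_of(n,t)[:2]])
E
```

```text
eef_pos: [511.8, -36.0, 113.9]
contact_force: [-2.9, -0.1, 16.1]
clock: 21.12
eef_pos: [430.0, -35.6, 232.0]
ee_rot: [1.0, -0.0, -0.001, -0.0]
contact_force: [0.7, -0.2, -1.2]
side reset_button_top [array([288., 263.]), array([345., 357.])]
side crank_handle [array([345., 405.])]
side spike_cap_1 [array([231., 401.]), array([292., 264.])]
side chest_piece [array([266., 469.])]
side battery_pack [array([402., 304.]), array([265., 470.])]
top reset_button_top []
top crank_handle [array([491., 240.])]
top spike_cap_1 []
top chest_piece []
top battery_pack [array([335., 174.])]
```

View pics/fin.png

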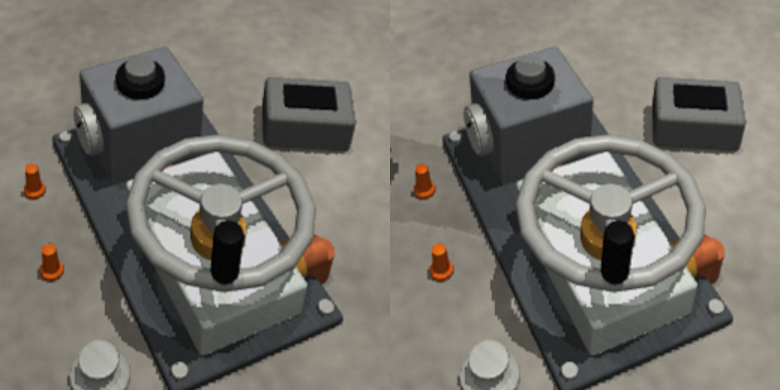

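The before and after pictures match: handle at (227,250) in both, button up at (140,70), and all the bystanders unmoved. The arm is clear, so I'm handing in.

```bash
python3 -c "
from rig import *
print(close_job())"
```

```text
the job is handed in; nothing more can be done
None
```

The job is handed in: I pushed the wheel one full counterclockwise turn, with the handle back within about half a degree of its start. I then pressed the button to its stop and let it come back up; the battery pack, chest piece and caps stand as before, and the arm ended clear at about 21 s.

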